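# Dock the chip carriage and drop its latch bar into the keeper

## Robot

A 6-joint arm with a two-finger parallel gripper is mounted at the origin on a cart in front of the work surface, level with it; the furniture and walls round the work are solid. World frame = base frame: x ahead of the robot, y to its left, z up, the work surface at z = 0. Lengths are in m, angles in degrees, forces in N, time in s.
With the tool pointing down it reaches from about 0.375 to 0.9 m from the base axis. Payload 3.1 kg.
Tool frame: the origin (TCP) lies at the very end of the fingers, on their centre line; the grasp point (between the pads) lies bot.grip_point_offset behind it (bot.grip_point_offset is the distance from the TCP to the grasp point, in m); z points along the fingers, y is the line along which they close (so a half turn about z gives the same grasp; the last joint's range is limited). The gripper opens to 87 mm and grips with 3 to 60 N. Pads are 19 mm wide; open, the fingers measure 117 mm over their backs; the gripper's body (75 mm by 190 mm) begins 51 mm behind the grasp point.
Start: joints at [-78.467, 30.224, 82.088, -0, 67.689, -10.227], TCP at [0.232, -0.58, 0.183] pointing down, gripper open.
Joint ranges: [-176.69, 176.69], [-43.24, 126.21], [12.49, 139.97], [-82, 262], [0, 151.66], [-163.58, 163.58]. Speed limits (degrees/s): [159.86, 159.86, 180, 180, 180, 180].

## Interface

Orientations are given as a 3x3 rotation matrix whose columns are the frame's x, y, z axes.
In Python, from rig import bot, viewer, ticket gives the robot as it stands.
- The arm moves only by the tool servo_tool, never from a script. Its argument "targets" is a list of rows, each an object with "offset": the shift along the tool's x, y, z in m, a list of three; "dr": the turn, a rotation vector about the tool's x, y, z in degrees, a list of three. In form: [{"offset": [x, y, z], "dr": [ax, ay, az]}, ...]. A call has 1 to 20 rows; each row is the pose to reach, as a shift and turn from the pose commanded when the call began, along the tool's axes at that moment; what a row does not reach only later rows make up. A row lasts 1/12 s, in which the tool goes at most 41.7 mm and 7.16 degrees, less where a joint would pass 70% of its speed; a pose out of reach is approached as far as the arm can. A call with a gripper value outside its range is refused whole. "gripper" is the gripper command: -1 is fully open, 1 is shut, values between are in proportion, set as the call begins (left out, the last holds). The fingers move at their own pace and stop on an object; the grip force is fixed at half the most. Time passes only in rows, so rows that repeat a pose let the fingers close. It gives the time, the measured TCP pose, the force, the opening and the grip force at its end, in the units of the state.
- bot.read_state(): the state, without advancing time (a new reading comes with each control period).
- viewer.capture(name): name is "scene" or "top" or "wrist"; returns a dict with "color" (400x640x3 uint8, red, green, blue), "camera_matrix" (3x3 intrinsics, pixels), "k1" (the pictures are not rectified: a ray, as slopes to the right and down, at radius r is drawn at 1 + k1 r^2 times it, then the intrinsics apply), "R" (3x3) and "t" (3): a world point X has camera coordinates R X + t. Camera axes: x right, y down, z forward; pixel columns grow to the right and rows downward; lengths in m; the calibration is good to about 2 mm. A picture is of the moment at which its call begins. There is no depth.
- ticket.hand_in(): hands the job in; it is judged then, once.
The state is a dict: "time_s": time; "joint_positions": joint angles; "qvel": joint speeds; "tau": joint torques, N m; "position": TCP position; "tcp_rot": TCP orientation; "force": force on the tool from outside, world axes, zero at the start; "moment": the same for the moment, N m; "opening": opening from 0.0 (shut) to 1.0 (fully open); "grasp_force": force on a finger pad.
Only numpy, scipy, OpenCV 4.12 (cv2) and the standard library are available. Lean on these libraries where they do the work, as an engineer would, in place of code of your own. Each camera call takes 0.05 s, during which the arm holds its last target. There are 200 camera calls.

## Task

Close the chip test dock: take the red grip of the latch bar, lift the bar's tooth over the lip of the brass keeper while you push the blue carriage home against its spring contacts, and lower the tooth fully down into the keeper's notch, so that the latch alone holds the carriage when you let go. Work gently by feel: do not ram the tooth against the keeper, and leave the bottle, the tin and the reel standing where they are.

Things in the scene. Friction and masses are not known exactly. Their poses are not given: they have to be found in the camera images.
- dock: fixed chip test dock: aluminium base plate 300 x 120 x 12 mm with two low steel rails. Origin: centre of its underside, on the bench. Its x axis is the closing direction of the carriage (roughly world +y, to the robot's left), z up. A black housing with spring contacts stands on the +x half at y = +30 mm, its top 48 mm above the bench.
- carriage (a joint): travel of the blue carriage (107 x 97 mm plate) along the dock's +x, in m: 0 open, grows as it closes, hard end 0.112. Damped (90 N s/m, friction 1 N); at 0.050 it meets spring contacts that push back with 2.4 N at first and 120 N/m more: about 3 to 8 N where the latch closes. It carries the latch pivot and a brass chip carrier that is fixed on it.
- latch (a joint): angle of the steel latch bar about its pivot, rad: 0 level (at rest, or fully down in the notch), grows as its front end is lifted, upper end 0.38. It falls back to 0 by its weight (about 0.14 kg). The pivot rides on the carriage: dock x = -115 mm + carriage travel, y = -20 mm, z = 46 mm, axis along dock y. Pushing the bar by its grip pushes the carriage.
- latch_grip (a point): centre of the red grip of the latch bar: a cross barrel 18 mm in diameter, 26 mm long along the dock's y, to be pinched on its flat ends; on a 10 mm stem, 95 mm in front of the pivot and 30 mm above the bar's mid line (76 mm above the bench when the bar is level; the bar's top is then 52 mm above the bench).
- tooth_foot (a point): centre of the underside of the steel tooth at the front end of the bar, 125 mm in front of the pivot and 22 mm below the bar's mid line. The tooth is 12 mm long (along the bar), 14 mm wide; when the bar is level its underside is 24 mm above the bench.
- keeper: keeper: dark bracket fixed on the dock, with a brass notch piece screwed to it in slots. Origin on the dock plate (12 mm above the bench) below the middle of the notch as drawn; axes as the dock. Along x come the lip, 12 mm thick, top 36 mm above the bench; the notch, 16 mm long; the backstop, top 76 mm above the bench, which the lifted tooth cannot pass. Keep the force on the keeper under 15 N.
- notch_drawn (a point): middle of the notch as drawn, level with the tooth's underside when down. The brass piece is adjusted in its slots: the true notch lies anywhere up to 18 mm before or beyond this point along the dock's x, and no reading shows where. As drawn, the tooth is over its middle at carriage travel 0.078 (truly: somewhere in 0.060 to 0.096), with 2 mm of play each way.
- flux_bottle: amber flux bottle, 34 mm in diameter, 85 mm tall, standing loose beside the dock; origin at the centre of its underside; leave it standing
- screw_tin: round red and white tin, 59 mm in diameter, 21 mm tall, loose behind the open end of the dock; origin at the centre of its underside; leave it
- solder_reel: small solder reel with red flanges, 65 x 40 x 30 mm, loose past the closing end of the dock; origin at the centre of its underside; leave it

How it is judged (in metres and radians):
On the way, in this order (a step that is already met when the one before it is completed fails the run):
1. the tooth is lifted above the lip of the keeper with the carriage on its spring contacts: bar above 0.07 rad, carriage beyond 0.054 m (value of joint latch above 0.07 rad and value of joint carriage above 0.054 m), for 0.1 s.
2. the tooth is down in the notch: bar under 0.04 rad, carriage beyond 0.056 m (value of joint latch below 0.04 rad and value of joint carriage above 0.056 m), for 0.2 s.
At the end, for the whole second after the job is handed in: The latch bar lies fully down (under 0.04 rad) with its tooth in the keeper's notch; it holds the carriage, let go, at 0.056 to 0.101 m of travel against the spring contacts (unlatched they push it back to about 0.050), and both are at rest (all of step 2 and value of joint carriage below 0.101 m and velocity of joint carriage between -0.005 and 0.005 m/s and velocity of joint latch between -0.05 and 0.05 rad/s); the robot touches nothing.
It fails at once if the keeper is pressed with more than 15 N (contact force between keeper and anything else above 15 N).
It fails at once if the flux bottle is moved more than 20 mm or tipped (distance of flux_bottle from where it was at the start of the episode above 0.02 m or angle between flux_bottle's own z axis and vertical above 0.3 rad).
It fails at once if the tin is moved more than 20 mm (distance of screw_tin from where it was at the start of the episode above 0.02 m).
It fails at once if the solder reel is moved more than 20 mm (distance of solder_reel from where it was at the start of the episode above 0.02 m).
It also fails if it takes over 72 s, if anything falls off the work surface, if the arm or the gripper's body presses on something with over 40 N, if the wrist force passes 120 N, or if a joint passes its speed limit or range.

## Working session

There is one attempt and no reset: what is moved stays moved. The work goes in short steps, Python scripts to look and compute and a tool call to move; the robot and the scene stay as the last step left them, time stands still between calls to the robot, and variables do not carry over. Pictures are saved under pics/ and viewed, at most 10 in all, crops included, and the job is handed in when it is done.

Besides the shell and the picture viewer there is one more tool, called after "Emit:" in YAML: its name, and indented under it one key for each argument. servo_tool: Moves the arm, as the interface text tells. Its arguments: {"type":"object","properties":{"targets":{"type":"array"},"gripper":{"type":"number"}},"required":["targets"]}

```bash
mkdir -p pics
python3 - <<'E'
from rig import bot, viewer
import cv2,pickle
s=bot.read_state(); print({k:s[k] for k in('time_s','position','tcp_rot','force','opening')},bot.grip_point_offset)
d={}
for n in('scene','top'):
    c=viewer.capture(n); d[n]=c
    cv2.imwrite(f'pics/{n}0.png',c['color'][:,:,::-1]); print(n,c['camera_matrix'],c['k1'],c['R'],c['t'])
pickle.dump(d,open('d.pkl','wb'))
E
```

```text
{'time_s': 0.0, 'position': array([ 0.2315766 , -0.57965757,  0.18226193]), 'tcp_rot': array([[ 9.28735982e-01,  3.70741534e-01, -4.37241644e-04],
       [ 3.70741608e-01, -9.28733699e-01,  2.09207443e-03],
       [ 3.69537833e-04, -2.10508847e-03, -9.99997716e-01]]), 'force': array([ 0.45016741, -0.82915333, -0.48552348]), 'opening': 0.996799960070126} 0.0187
scene [[368.72908055   0.         322.68897225]
 [  0.         368.72908055 199.5330943 ]
 [  0.           0.           1.        ]] -0.007096002089423501 [[-0.68579123 -0.72772119  0.01059505]
 [-0.32875286  0.29675721 -0.89658057]
 [ 0.64931653 -0.61835024 -0.44275391]] [0.4472511  0.20822183 0.68970185]
top [[444.43491864   0.         316.14594203]
 [  0.         444.43491864 198.0435784 ]
 [  0.           0.           1.        ]] -0.027457293970425595 [[-1.60301921e-02 -9.99871480e-01 -2.36156807e-04]
 [-9.84151606e-01  1.58198830e-02 -1.76622050e-01]
 [ 1.76603086e-01 -2.59887129e-03 -9.84278719e-01]] [0.1409369  0.49681559 1.11306193]
```

View pics/top0.png

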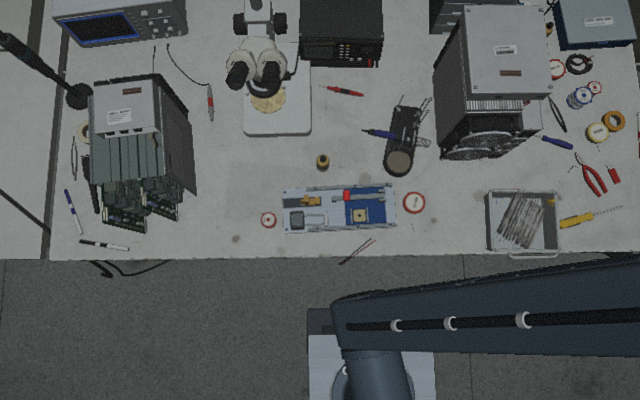

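View pics/scene0.png

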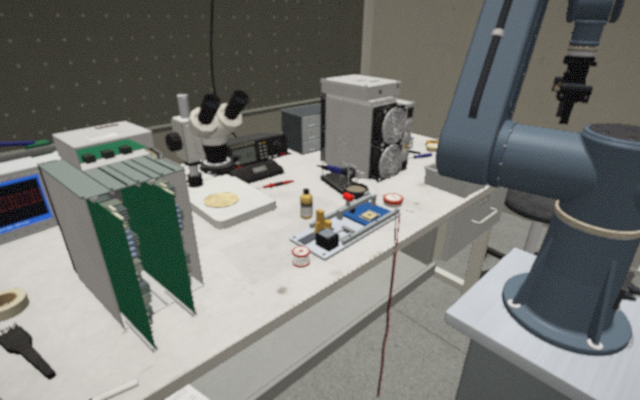

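The top view shows the red grip near (347,194), and the keeper (brass) near (310,201). The bottle is at (322,161), the tin at (414,202) and the reel at (268,220). The dock plate spans about columns 281–397.

```bash
cat > h.py <<'E'
import numpy as np,cv2
def ray(c,u,v,z):
    K=c['camera_matrix'];k=c['k1']
    p=cv2.undistortPoints(np.array([[[u,v]]],float),K,np.array([k,0,0,0,0.]))[0,0]
    d=c['R'].T@np.array([p[0],p[1],1]);o=-c['R'].T@c['t']
    return o+d*(z-o[2])/d[2]
def proj(c,X):
    q=c['R']@np.array(X)+c['t'];p=q[:2]/q[2];p=p*(1+c['k1']*(p@p));K=c['camera_matrix']
    return K[0,0]*p[0]+K[0,2],K[1,1]*p[1]+K[1,2]
def blobs(img,f,box,amin=8):
    x0,y0,x1,y1=box;h=cv2.cvtColor(img,cv2.COLOR_RGB2HSV)
    m=f(h[...,0].astype(int),h[...,1].astype(int),h[...,2].astype(int)).astype(np.uint8)
    M=np.zeros_like(m);M[y0:y1,x0:x1]=m[y0:y1,x0:x1]
    n,l,st,ce=cv2.connectedComponentsWithStats(M)
    return [(st[i],ce[i],l==i) for i in range(1,n) if st[i][4]>=amin]
red=lambda h,s,v:((h<8)|(h>172))&(s>130)&(v>70)
blue=lambda h,s,v:(h>100)&(h<125)&(s>120)
E
python3 - <<'E'
from h import *;import pickle
d=pickle.load(open('d.pkl','rb'))
T=d['top'];S=d['scene']
for st,ce,m in blobs(T['color'],red,(330,180,365,210)): print('T red',st,ce,ray(T,*ce,.076))
for st,ce,m in blobs(S['color'],red,(335,185,365,210)): print('S red',st,ce,ray(S,*ce,.076))
for st,ce,m in blobs(T['color'],blue,(330,180,400,235),30):
    r=cv2.minAreaRect(np.argwhere(m)[:,::-1].astype(np.float32)); print('blue',st,[ray(T,*p,.02).round(4) for p in cv2.boxPoints(r)])
cv2.imwrite('pics/topc.png',cv2.resize(T['color'][145:245,250:440,::-1],None,fx=4,fy=4,interpolation=cv2.INTER_CUBIC))
E
```

```text
T red [343 190   7  11  68] [346.02941176 195.19117647] [0.49944184 0.05717835 0.076     ]
S red [342 191  13  10  79] [348.         195.67088608] [0.50317783 0.05182972 0.076     ]
blue [349 187  34   8 169] [array([0.5285, 0.0449, 0.02  ]), array([ 0.5327, -0.0436,  0.02  ]), array([ 0.5168, -0.0439,  0.02  ]), array([0.5126, 0.0443, 0.02  ])]
blue [345 199  41  26 631] [array([0.4965, 0.0572, 0.02  ]), array([ 0.501 , -0.0475,  0.02  ]), array([ 0.436 , -0.0485,  0.02  ]), array([0.4316, 0.0552, 0.02  ])]
```

View pics/topc.png

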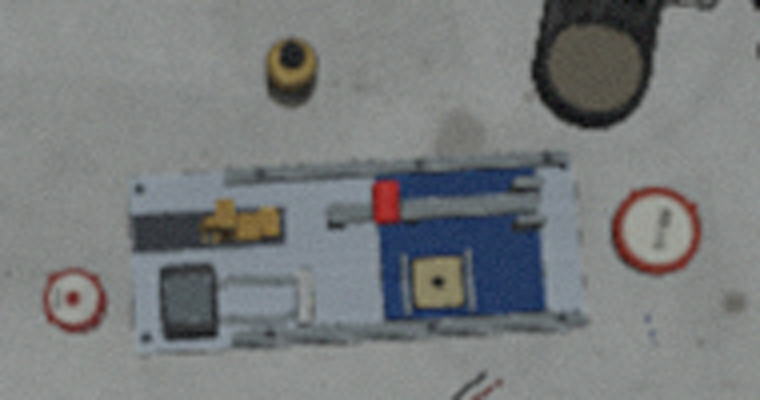

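The crop shows the dock with its closing direction to image left. The plate corners in the crop are near (133,178), (143,352), (570,155) and (590,320). The brass backstop is at about (205–238, 200–240) and the lip at about (240–280, 208–240). The bottle is well clear.

Run:
```python
from h import *;import pickle
d=pickle.load(open('d.pkl','rb'));T=d['top'];S=d['scene']
f=lambda x,y:(x/4+250-.4,y/4+145-.4)
for n,p,z in [('LT',(133,176),.012),('LB',(143,354),.012),('RT',(572,155),.012),('RB',(590,322),.012),('bottle',(292,50),.085),
 ('grip',(386,202),.085),('barR',(538,205),.05),('barL',(330,214),.05)]:
    print(n,ray(T,*f(*p),z).round(4))
br=lambda h,s,v:(h>12)&(h<28)&(s>110)&(v>70)
for st,ce,m in blobs(T['color'],br,(295,190,325,210)): print('brass',st,ce)
for st,ce,m in blobs(S['color'],br,(305,205,335,240)): print('brassS',st,ce)
cv2.imwrite('pics/sc.png',cv2.resize(S['color'][170:280,270:420,::-1],None,fx=5,fy=5,interpolation=cv2.INTER_CUBIC))
```

```text
LT [0.532  0.2219 0.012 ]
LB [0.412  0.2157 0.012 ]
RT [ 0.5417 -0.0739  0.012 ]
RB [ 0.4285 -0.0806  0.012 ]
bottle [0.5976 0.1149 0.085 ]
grip [0.498  0.0576 0.085 ]
barR [ 0.5009 -0.0434  0.05  ]
barL [0.4972 0.0916 0.05  ]
brass [300 195  20  10 109] [310.87155963 200.11009174]
brassS [315 210  16  23 194] [321.34536082 221.4742268 ]
```

View pics/sc.png

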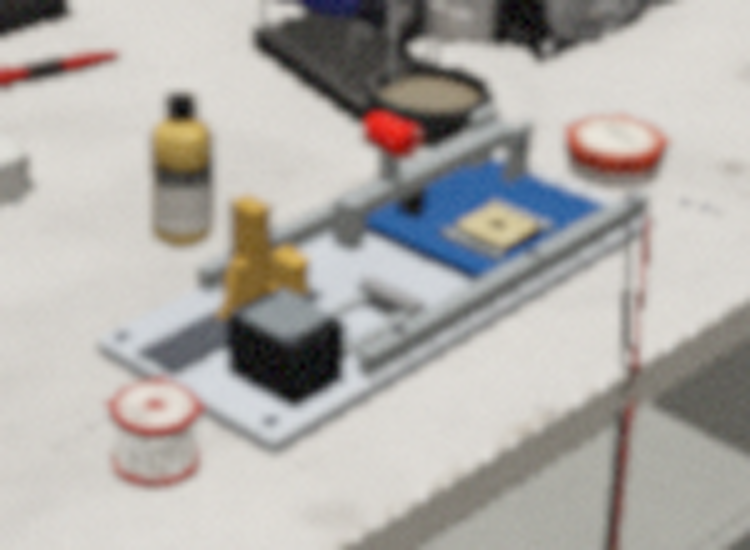

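The scene view confirms the layout: grip at about crop (392,132), a tall brass backstop and a lower lip, with the bottle behind. Moving above the grip.

Emit:
servo_tool:
  targets:
    - {"offset":[0.024,-0.0245,-0.01],"dr":[0,0,-3.5]}
    - {"offset":[0.048,-0.049,-0.02],"dr":[0,0,-7]}
    - {"offset":[0.073,-0.0735,-0.03],"dr":[0,0,-10.5]}
    - {"offset":[0.097,-0.098,-0.04],"dr":[0,0,-14]}
    - {"offset":[0.121,-0.1225,-0.05],"dr":[0,0,-17.5]}
    - {"offset":[0.145,-0.147,-0.06],"dr":[0,0,-21]}
    - {"offset":[0.17,-0.1715,-0.06],"dr":[0,0,-24.5]}
    - {"offset":[0.194,-0.196,-0.06],"dr":[0,0,-28]}
    - {"offset":[0.218,-0.2205,-0.06],"dr":[0,0,-31.5]}
    - {"offset":[0.242,-0.245,-0.06],"dr":[0,0,-35]}
    - {"offset":[0.266,-0.2695,-0.06],"dr":[0,0,-38.5]}
    - {"offset":[0.29,-0.294,-0.06],"dr":[0,0,-42]}
    - {"offset":[0.315,-0.3185,-0.06],"dr":[0,0,-46]}
    - {"offset":[0.339,-0.343,-0.06],"dr":[0,0,-50]}
    - {"offset":[0.363,-0.3675,-0.06],"dr":[0,0,-54]}
    - {"offset":[0.387,-0.392,-0.06],"dr":[0,0,-57.5]}
    - {"offset":[0.412,-0.417,-0.06],"dr":[0,0,-61]}
    - {"offset":[0.436,-0.441,-0.06],"dr":[0,0,-64.5]}
    - {"offset":[0.46,-0.466,-0.06],"dr":[0,0,-68]}
    - {"offset":[0.4845,-0.4906,-0.06],"dr":[0,0,-70.7]}

```text
time_s: 1.77
position: [0.4997, 0.0567, 0.2429]
tcp_rot: [[-0.046, 0.999, -0.001], [0.999, 0.046, -0.0], [0.0, -0.001, -1.0]]
force: [0.4, -0.0, -0.2]
opening: 1.0
grasp_force: 0.0
```

Run:
```python
from rig import bot, viewer
from h import *;import pickle
d=pickle.load(open('d.pkl','rb'))
s=bot.read_state(); print(s['time_s'],s['position'],s['tcp_rot'],s['force'])
c=viewer.capture('wrist');d['w']=c;pickle.dump(d,open('d.pkl','wb'))
cv2.imwrite('pics/w1.png',c['color'][:,:,::-1]); print('cam at',-c['R'].T@c['t'],c['R'][2])
for st,ce,m in blobs(c['color'],red,(0,0,640,400),60): print(st,ce,ray(c,*ce,.076))
```

```text
1.7667 [0.49969221 0.05666747 0.24294502] [[-4.59862712e-02  9.98941645e-01 -9.23618284e-04]
 [ 9.98942071e-01  4.59862806e-02 -1.11349759e-05]
 [ 3.13505784e-05 -9.23153217e-04 -9.99999573e-01]] [ 0.42378752 -0.00587987 -0.24502817]
cam at [0.49682202 0.14180441 0.44536563] [ 0.01154263 -0.30628801 -0.95186891]
[578 137  21  32 299] [587.23411371 152.27424749] [0.76846422 0.09026823 0.076     ]
[312 160  24  17 322] [323.7515528  167.47826087] [0.50074335 0.06280017 0.076     ]
[557 179  21  30 263] [566.1026616  192.74144487] [0.75815486 0.04684352 0.076     ]
[291 272  30  19 139] [301.61870504 277.30935252] [ 0.48109134 -0.06727169  0.076     ]
```

View pics/w1.png

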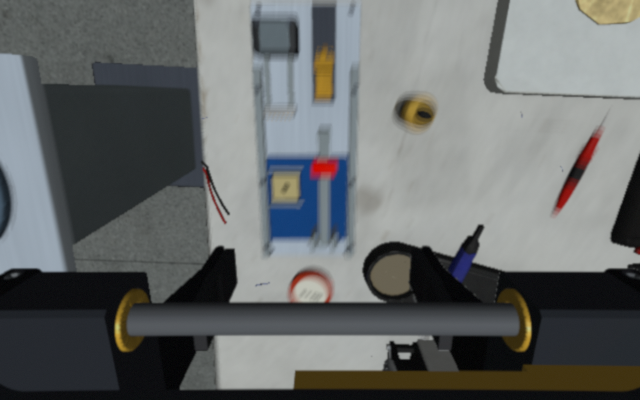

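The wrist view shows the red grip at (324,167), the brass keeper above it near (323,75) and the bottle clear at (416,112). It is slightly blurred by motion, so I'll re-measure at rest.

Run:
```python
from rig import bot, viewer
from h import *;import pickle
from scipy.optimize import least_squares
d=pickle.load(open('d.pkl','rb'))
c=viewer.capture('wrist');c=viewer.capture('wrist');d['w']=c;pickle.dump(d,open('d.pkl','wb'))
s=bot.read_state();print(s['position'])
br=lambda h,s,v:(h>12)&(h<28)&(s>110)&(v>70)
for st,ce,m in blobs(c['color'],red,(300,140,350,200),60): print(st,ce,ray(c,*ce,.076)); wc=ce
for st,ce,m in blobs(c['color'],br,(300,30,345,115),20):
    print('brass',st,ce)
    for r in range(st[1],st[1]+st[3]): 
        cc=np.where(m[r])[0]; print(r,cc.min(),cc.max(),end='; ')
print()
for st,ce,m in blobs(c['color'],blue,(250,140,360,260),30):
    r=cv2.minAreaRect(np.argwhere(m)[:,::-1].astype(np.float32)); print('blue',st,[ray(c,*p,.02).round(4)[:2] for p in cv2.boxPoints(r)])
obs=[(d['top'],(346.03,195.19)),(d['scene'],(348,195.67)),(c,wc)]
r=least_squares(lambda X:np.concatenate([np.subtract(proj(k,X),p) for k,p in obs]),[.5,.055,.076]);print(r.x,r.fun)
cv2.imwrite('pics/w2.png',cv2.resize(c['color'][0:270,230:380,::-1],None,fx=2.2,fy=2.2,interpolation=cv2.INTER_CUBIC))
```

```text
[0.49991588 0.05684169 0.24280054]
[308 167  24  17 369] [319.48780488 174.80487805] [0.498203   0.05735218 0.076     ]
brass [311  56  19  51 777] [320.18146718  83.16859717]
56 319 322; 57 318 323; 58 317 323; 59 317 324; 60 318 323; 61 318 323; 62 318 323; 63 318 323; 64 317 323; 65 312 328; 66 311 329; 67 311 329; 68 311 329; 69 311 329; 70 311 329; 71 311 329; 72 311 329; 73 311 329; 74 311 329; 75 311 329; 76 311 329; 77 311 329; 78 312 328; 79 313 328; 80 313 328; 81 313 328; 82 313 328; 83 313 328; 84 313 328; 85 313 328; 86 313 328; 87 312 328; 88 313 328; 89 313 328; 90 313 328; 91 313 328; 92 313 328; 93 313 328; 94 313 328; 95 312 328; 96 312 328; 97 312 328; 98 312 328; 99 312 328; 100 312 328; 101 312 328; 102 312 328; 103 312 328; 104 312 328; 105 312 328; 106 313 327; 
blue [ 263  163   51   82 2624] [array([0.43  , 0.0555]), array([0.4899, 0.0584]), array([ 0.4941, -0.0473]), array([ 0.4298, -0.0504])]
blue [ 325  164   19   81 1199] [array([ 0.5086, -0.0463]), array([0.5055, 0.0583]), array([0.5264, 0.0589]), array([ 0.5311, -0.0458])]
blue [263 177   6  32 116] [array([0.43  , 0.0382]), array([0.436 , 0.0385]), array([ 0.4361, -0.0012]), array([ 0.4299, -0.0014])]
[0.49822672 0.05804531 0.07968907] [-0.23389613  0.21230712 -0.19257832  0.02970121  0.02251518  0.15999294]
```

View pics/w2.png

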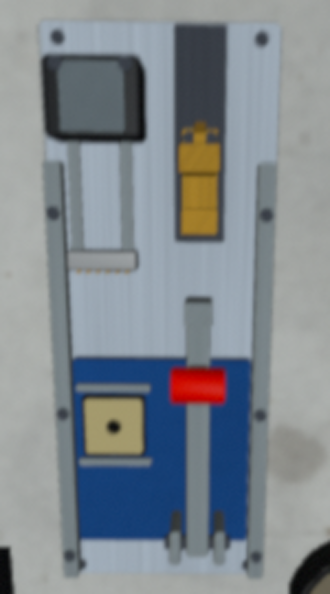

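Sharp view: grip centre at crop (198,385), tooth tip at (198,300), brass backstop at rows 142–172 and lip at about rows 207–237. From these I'll estimate the notch position.

Run:
```python
from h import *;import pickle
c=pickle.load(open('d.pkl','rb'))['w']
for n,r,z in [('lip front',106.5,.036),('lip front low',108,.012),('lip back',94,.036),('backstop front top',77.7,.076),('backstop back top',64.7,.076),('tooth front end',298/2.2,.05)]:
    print(n,ray(c,320.5,r,z).round(4))
g=c['color'][50:112,316:325].mean((1,)).round().astype(int); print([tuple(x) for x in g[::2]])
```

```text
lip front [0.4959 0.1248 0.036 ]
lip front low [0.4959 0.122  0.012 ]
lip back [0.4953 0.1379 0.036 ]
backstop front top [0.4948 0.1535 0.076 ]
backstop back top [0.4943 0.1652 0.076 ]
tooth front end [0.4974 0.0951 0.05  ]
[(np.int64(56), np.int64(61), np.int64(69)), (np.int64(56), np.int64(61), np.int64(69)), (np.int64(63), np.int64(63), np.int64(65)), (np.int64(82), np.int64(70), np.int64(49)), (np.int64(100), np.int64(80), np.int64(39)), (np.int64(117), np.int64(93), np.int64(44)), (np.int64(124), np.int64(101), np.int64(51)), (np.int64(126), np.int64(100), np.int64(47)), (np.int64(147), np.int64(114), np.int64(40)), (np.int64(153), np.int64(118), np.int64(39)), (np.int64(153), np.int64(118), np.int64(39)), (np.int64(154), np.int64(119), np.int64(40)), (np.int64(153), np.int64(118), np.int64(39)), (np.int64(150), np.int64(116), np.int64(38)), (np.int64(116), np.int64(88), np.int64(27)), (np.int64(136), np.int64(105), np.int64(34)), (np.int64(159), np.int64(122), np.int64(40)), (np.int64(159), np.int64(123), np.int64(41)), (np.int64(159), np.int64(123), np.int64(41)), (np.int64(159), np.int64(123), np.int64(40)), (np.int64(159), np.int64(123), np.int64(41)), (np.int64(159), np.int64(123), np.int64(40)), (np.int64(150), np.int64(115), np.int64(38)), (np.int64(160), np.int64(123), np.int64(40)), (np.int64(162), np.int64(125), np.int64(41)), (np.int64(161), np.int64(125), np.int64(42)), (np.int64(161), np.int64(124), np.int64(41)), (np.int64(159), np.int64(123), np.int64(41)), (np.int64(118), np.int64(96), np.int64(55)), (np.int64(66), np.int64(70), np.int64(77)), (np.int64(123), np.int64(133), np.int64(142))]
```

Emit:
servo_tool:
  targets:
    - {"offset":[0.0002,-0.0005,0.03],"dr":[0,0,0]}
    - {"offset":[0.0005,-0.001,0.06],"dr":[0,0,0]}
    - {"offset":[0.0007,-0.0015,0.09],"dr":[0,0,0]}
    - {"offset":[0.001,-0.0017,0.12],"dr":[0,0,0]}
    - {"offset":[0.001,-0.0017,0.14],"dr":[0,0,0]}
    - {"offset":[0.001,-0.0017,0.14],"dr":[0,0,0]}
    - {"offset":[0.001,-0.0017,0.14],"dr":[0,0,0]}
  gripper: -0.3

```text
time_s: 2.5
position: [0.4969, 0.0548, 0.1026]
tcp_rot: [[-0.041, 0.999, -0.003], [0.999, 0.041, 0.0], [0.0, -0.003, -1.0]]
force: [-0.3, -0.6, 0.1]
opening: 0.656
grasp_force: 0.0
```

Emit:
servo_tool:
  targets:
    - {"offset":[0.001,0.0005,0.01],"dr":[0,0,0]}
    - {"offset":[0.002,0.001,0.02],"dr":[0,0,0]}
    - {"offset":[0.0025,0.001,0.03],"dr":[0,0,0]}
    - {"offset":[0.0025,0.001,0.038],"dr":[0,0,0]}
    - {"offset":[0.0025,0.001,0.042],"dr":[0,0,0]}
    - {"offset":[0.0025,0.001,0.042],"dr":[0,0,0]}
    - {"offset":[0.0025,0.001,0.042],"dr":[0,0,0]}
    - {"offset":[0.0025,0.001,0.042],"dr":[0,0,0]}

```text
time_s: 3.17
position: [0.4992, 0.0583, 0.0614]
tcp_rot: [[-0.043, 0.999, 0.0], [0.999, 0.043, -0.0], [-0.0, 0.0, -1.0]]
force: [-0.4, -0.1, -0.0]
opening: 0.65
grasp_force: 0.0
```

Run:
```python
from rig import bot, viewer
from h import *
c=viewer.capture('wrist');s=bot.read_state();print(s['position'],s['tcp_rot'][:,0],s['force'])
for st,ce,m in blobs(c['color'],red,(200,100,450,330),60): print(st,ce,ray(c,*ce,.076))
print(proj(c,s['position']))
cv2.imwrite('pics/w3.png',c['color'][:,:,::-1])
```

```text
[0.49935155 0.05831191 0.06156061] [-4.30352904e-02  9.99073548e-01 -9.92942981e-05] [-0.66683056  0.21664951  1.15969335]
[ 298  231   47   31 1399] [321.10650465 246.30664761] [0.49890914 0.05752319 0.076     ]
(np.float64(321.99888202116927), np.float64(235.18837553428614))
```

View pics/w3.png

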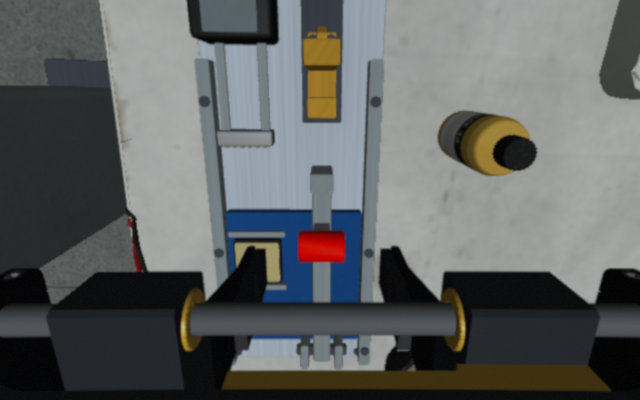

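The grip at (321,246) sits between the fingers, measured within 1 mm of the TCP. Lowering slightly and closing.

Emit:
servo_tool:
  targets:
    - {"offset":[-0.0005,0,0.002],"dr":[0,0,0]}
    - {"offset":[-0.0007,0,0.003],"dr":[0,0,0]}
    - {"offset":[-0.0007,0,0.003],"dr":[0,0,0]}

```text
time_s: 3.47
position: [0.499, 0.0575, 0.0582]
tcp_rot: [[-0.043, 0.999, 0.0], [0.999, 0.043, -0.0], [-0.0, 0.0, -1.0]]
force: [0.4, -0.3, -0.4]
opening: 0.65
grasp_force: 0.0
```

Emit:
servo_tool:
  targets:
    - {"offset":[0,0,0],"dr":[0,0,0]}
    - {"offset":[0,0,0],"dr":[0,0,0]}
    - {"offset":[0,0,0],"dr":[0,0,0]}
    - {"offset":[0,0,0],"dr":[0,0,0]}
    - {"offset":[0,0,0],"dr":[0,0,0]}
    - {"offset":[0,0,0],"dr":[0,0,0]}
  gripper: 1

```text
time_s: 3.97
position: [0.499, 0.0576, 0.0583]
tcp_rot: [[-0.043, 0.999, 0.0], [0.999, 0.043, -0.0], [-0.0, 0.0, -1.0]]
force: [-0.8, 0.4, 0.0]
opening: 0.282
grasp_force: 0.0
```

Emit:
servo_tool:
  targets:
    - {"offset":[0,0,0],"dr":[0,0,0]}
    - {"offset":[0,0,0],"dr":[0,0,0]}
    - {"offset":[0,0,0],"dr":[0,0,0]}
    - {"offset":[0,0,0],"dr":[0,0,0]}

```text
time_s: 4.3
position: [0.499, 0.0576, 0.0583]
tcp_rot: [[-0.043, 0.999, -0.0], [0.999, 0.043, 0.0], [0.0, -0.0, -1.0]]
force: [0.5, 0.4, -0.5]
opening: 0.027
grasp_force: 0.0
```

Emit:
servo_tool:
  targets:
    - {"offset":[0.0003,0,-0.0015],"dr":[0,0.92,0]}
    - {"offset":[0.0006,0,-0.003],"dr":[0,1.84,0]}
    - {"offset":[0.0009,0,-0.0045],"dr":[0,2.76,0]}
    - {"offset":[0.0012,0,-0.006],"dr":[0,3.7,0]}
    - {"offset":[0.0015,0,-0.0075],"dr":[0,4.6,0]}
    - {"offset":[0.0018,0,-0.009],"dr":[0,5.5,0]}
    - {"offset":[0.0021,0,-0.0105],"dr":[0,6.4,0]}
    - {"offset":[0.0024,0,-0.012],"dr":[0,7.4,0]}
    - {"offset":[0.0027,0,-0.0135],"dr":[0,8.3,0]}
    - {"offset":[0.003,0,-0.0148],"dr":[0,9.2,0]}
    - {"offset":[0.003,0,-0.0148],"dr":[0,9.2,0]}
    - {"offset":[0.003,0,-0.0148],"dr":[0,9.2,0]}

```text
time_s: 5.3
position: [0.4989, 0.0603, 0.0731]
tcp_rot: [[-0.042, 0.999, -0.007], [0.986, 0.042, 0.16], [0.16, 0.0, -0.987]]
force: [0.2, -0.3, 0.2]
opening: 0.005
grasp_force: 0.0
```

Run:
```python
from rig import bot, viewer
from h import *
c=viewer.capture('scene');s=bot.read_state();print(s['position'],s['tcp_rot'][:,0],s['force'],s['opening'],s['grasp_force'])
print(s['position']-s['tcp_rot'][:,2]*.0187)
cv2.imwrite('pics/s4.png',cv2.resize(c['color'][130:280,250:430,::-1],None,fx=4,fy=4,interpolation=cv2.INTER_CUBIC))
```

```text
[0.49882977 0.06049436 0.07301595] [-0.04211161  0.98625062  0.15980091] [ 0.02885479 -0.38605247  0.4034288 ] 0.005247951468984066 0.0
[0.49895957 0.0575089  0.09147564]
```

View pics/s4.png

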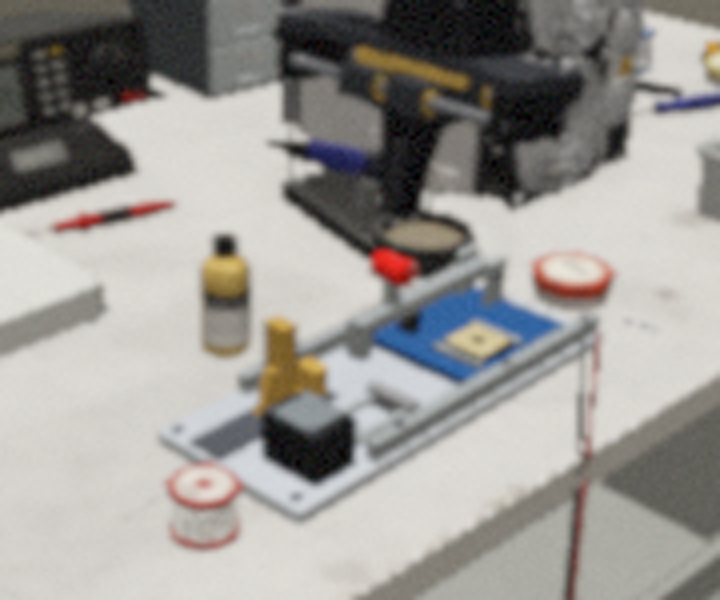

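The view shows the gripper shut above and behind the grip: fingertips near crop (400,205), while the grip is still at (392,265) and untouched. The fingers never reached it, so I'll check the tool pose against the pictures.

Run:
```python
from rig import bot, viewer
from h import *
c=viewer.capture('scene');s=bot.read_state();p=s['position'];R=s['tcp_rot']
print(p, bot.grip_point_offset, bot.read_state()['joint_positions'])
f=lambda q:(((q[0]-250)*4).__round__(),((q[1]-130)*4).__round__())
for k in (0,.0187,.07,.12):print('scene',k,f(proj(c,p-R[:,2]*k)))
w=viewer.capture('wrist');o=s['opening']
for k in (0,.0187,.07):print('wrist',k,[proj(w,p-R[:,2]*k+sg*R[:,1]*.0435*o) for sg in(-1,1)])
print('wristcam in tool',R.T@(-w['R'].T@w['t']-p),'axis',R.T@w['R'][2])
cv2.imwrite('pics/w5.png',np.hstack([w['color'][150:350,220:420,::-1],c['color'][100:300,250:450,::-1]]))
```

```text
[0.49874711 0.06063296 0.07300542] 0.0187 [-12.15647193  31.17689508 105.71547286  12.38262092  46.13345843
 -23.44912624]
scene 0 (387, 273)
scene 0.0187 (392, 246)
scene 0.07 (404, 168)
scene 0.12 (416, 90)
wrist 0 [(np.float64(321.48323329066864), np.float64(235.35383864304436)), (np.float64(322.06699472096886), np.float64(235.35321158018058))]
wrist 0.0187 [(np.float64(321.3482076591563), np.float64(248.4144787180106)), (np.float64(321.983767851853), np.float64(248.4138287724973))]
wrist 0.07 [(np.float64(320.8142978918651), np.float64(300.0211718185009)), (np.float64(321.6547559884025), np.float64(300.0204759824824))]
wristcam in tool [ 0.08535022  0.0008565  -0.20234092] axis [-0.30650474 -0.00155331  0.95186786]
```

View pics/w5.png

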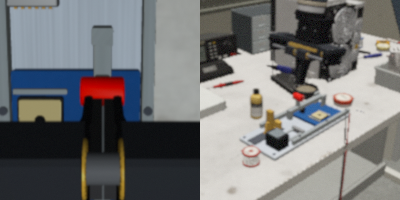

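Fingers in the wrist crop are visible down to about row 255, right behind the red grip. I'll locate the true fingertip numerically by differencing the scene and top images against the start.

Run:
```python
from rig import bot, viewer
from h import *;import pickle
d=pickle.load(open('d.pkl','rb'))
s=bot.read_state();p=s['position'];R=s['tcp_rot']
c=viewer.capture('scene')
D=(cv2.absdiff(cv2.GaussianBlur(c['color'],(3,3),0),cv2.GaussianBlur(d['scene']['color'],(3,3),0)).max(2)>28)
for r in range(165,206):
    cc=np.where(D[r,335:372])[0]+335
    print(r,(cc.min(),cc.max(),len(cc)) if len(cc) else None,end='; ')
print()
for k in np.arange(0,.08,.01): print(round(k,3),np.round(proj(c,p-R[:,2]*k),1),end=' ')
print()
w=viewer.capture('wrist')
g=w['color']
for r in range(225,300,5): print(r,[int(x) for x in g[r,296:348:4].max(1)])
for st,ce,m in blobs(g,red,(250,180,400,300),60): print(st,ce,ray(w,*ce,.076))
for st,ce,m in blobs(c['color'],red,(335,180,365,215)): print('S red',st,ce)
```

```text
165 (np.int64(345), np.int64(359), 15); 166 (np.int64(345), np.int64(359), 15); 167 (np.int64(345), np.int64(359), 15); 168 (np.int64(346), np.int64(358), 13); 169 (np.int64(346), np.int64(358), 13); 170 (np.int64(346), np.int64(358), 13); 171 (np.int64(347), np.int64(357), 11); 172 (np.int64(347), np.int64(357), 11); 173 (np.int64(347), np.int64(356), 10); 174 (np.int64(347), np.int64(355), 8); 175 (np.int64(347), np.int64(355), 6); 176 (np.int64(346), np.int64(355), 9); 177 (np.int64(347), np.int64(355), 9); 178 (np.int64(347), np.int64(355), 9); 179 (np.int64(347), np.int64(355), 9); 180 (np.int64(347), np.int64(355), 9); 181 (np.int64(346), np.int64(355), 10); 182 (np.int64(346), np.int64(354), 9); 183 (np.int64(347), np.int64(351), 5); 184 None; 185 None; 186 None; 187 None; 188 None; 189 None; 190 None; 191 None; 192 None; 193 None; 194 None; 195 None; 196 None; 197 None; 198 None; 199 None; 200 None; 201 None; 202 None; 203 None; 204 None; 205 None; 
0.0 [346.8 198.3] 0.01 [347.4 194.6] 0.02 [348.  190.9] 0.03 [348.5 187.2] 0.04 [349.1 183.5] 0.05 [349.7 179.7] 0.06 [350.3 175
[... 366 characters left out ...]
]
250 [113, 131, 87, 6, 14, 16, 19, 57, 15, 18, 9, 19, 112]
255 [112, 94, 27, 6, 11, 15, 13, 41, 13, 13, 9, 2, 97]
260 [112, 111, 14, 6, 12, 12, 14, 37, 13, 14, 8, 8, 99]
265 [111, 109, 8, 11, 12, 11, 13, 36, 12, 14, 8, 6, 91]
270 [92, 49, 10, 10, 13, 14, 13, 38, 13, 12, 7, 9, 14]
275 [20, 17, 14, 9, 13, 11, 14, 34, 15, 13, 11, 10, 18]
280 [17, 18, 13, 7, 15, 14, 14, 36, 15, 12, 12, 8, 16]
285 [19, 18, 12, 7, 14, 14, 15, 35, 13, 14, 7, 9, 20]
290 [18, 20, 58, 14, 13, 13, 15, 37, 11, 14, 10, 53, 17]
295 [18, 16, 92, 30, 12, 13, 16, 38, 11, 13, 7, 75, 26]
[300 227  45  28 953] [321.65162644 238.26862539] [0.49870964 0.05970865 0.076     ]
S red [342 191  12  10  79] [347.98734177 195.55696203]
```

Both views agree that the real fingertips are about 39 mm short of the reported TCP along the tool axis, since the scene and wrist views intersect at k≈0.038–0.040. I'll level the tool, reopen, and check the tips again while open.

Emit:
servo_tool:
  targets:
    - {"offset":[-0.001,0,0],"dr":[0,-3,0]}
    - {"offset":[-0.002,0,0],"dr":[0,-6,0]}
    - {"offset":[-0.003,0,-0.0005],"dr":[0,-9.2,0]}
    - {"offset":[-0.003,0,-0.0005],"dr":[0,-9.2,0]}
    - {"offset":[-0.003,0,-0.0005],"dr":[0,-9.2,0]}
    - {"offset":[-0.003,0,-0.0005],"dr":[0,-9.2,0]}
    - {"offset":[-0.003,0,-0.0005],"dr":[0,-9.2,0]}
    - {"offset":[-0.003,0,-0.0005],"dr":[0,-9.2,0]}
    - {"offset":[-0.003,0,-0.0005],"dr":[0,-9.2,0]}
    - {"offset":[-0.003,0,-0.0005],"dr":[0,-9.2,0]}
  gripper: -0.3

```text
time_s: 6.38
position: [0.4991, 0.0571, 0.073]
tcp_rot: [[-0.042, 0.999, -0.0], [0.999, 0.042, 0.0], [0.0, -0.0, -1.0]]
force: [0.5, 0.4, -0.1]
opening: 0.624
grasp_force: 0.0
```

```bash
cat > tip.py <<'E'
from rig import bot, viewer
from h import *;import pickle
d=pickle.load(open('d.pkl','rb'))
s=bot.read_state();p=s['position'];R=s['tcp_rot'];o=s['opening']
c=viewer.capture('scene');print(p.round(4),o,s['force'].round(1),s['time_s'])
D=(cv2.absdiff(cv2.GaussianBlur(c['color'],(3,3),0),cv2.GaussianBlur(d['scene']['color'],(3,3),0)).max(2)>28)
for r in range(164,212,2):
    cc=np.where(D[r,325:380])[0]+325
    g=np.split(cc,np.where(np.diff(cc)>2)[0]+1) if len(cc) else []
    print(r,[(int(x[0]),int(x[-1])) for x in g],end='; ')
print()
for sg in(-1,1):
    print(sg,[tuple(np.round(proj(c,p-R[:,2]*k+sg*R[:,1]*.0435*o),0).astype(int)) for k in np.arange(0,.08,.01)])
for st,ce,m in blobs(c['color'],red,(335,170,370,215)): print('S red',st,ce)
E
python3 tip.py
```

```text
[0.4991 0.0571 0.073 ] 0.6243554572147412 [ 0.5  0.4 -0.1] 6.3833
164 [(334, 343), (353, 369), (378, 379)]; 166 [(335, 343), (357, 369)]; 168 [(335, 342), (357, 369), (374, 377)]; 170 [(335, 341), (356, 365), (371, 372)]; 172 [(337, 340), (356, 364)]; 174 [(338, 341), (356, 364)]; 176 [(338, 342), (356, 363)]; 178 [(337, 341), (355, 363)]; 180 [(355, 363)]; 182 [(355, 362)]; 184 [(356, 361)]; 186 [(355, 360)]; 188 [(355, 359)]; 190 []; 192 []; 194 []; 196 []; 198 []; 200 []; 202 []; 204 []; 206 []; 208 []; 210 []; 
-1 [(np.int64(356), np.int64(201)), (np.int64(356), np.int64(198)), (np.int64(356), np.int64(194)), (np.int64(356), np.int64(190)), (np.int64(357), np.int64(187)), (np.int64(357), np.int64(183)), (np.int64(357), np.int64(179)), (np.int64(357), np.int64(176))]
1 [(np.int64(340), np.int64(195)), (np.int64(340), np.int64(191)), (np.int64(340), np.int64(188)), (np.int64(340), np.int64(184)), (np.int64(340), np.int64(180)), (np.int64(340), np.int64(177)), (np.int64(341), np.int64(173)), (np.int64(341), np.int64(170))]
S red [342 191  13  10  79] [348.08860759 195.63291139]
```

The open tips also read k≈0.034–0.044. Descending about 48 mm, which puts the real tips near z≈0.063.

Emit:
servo_tool:
  targets:
    - {"offset":[0.0002,0,0.008],"dr":[0,0,0]}
    - {"offset":[0.0004,0,0.016],"dr":[0,0,0]}
    - {"offset":[0.0006,0,0.024],"dr":[0,0,0]}
    - {"offset":[0.0006,0,0.032],"dr":[0,0,0]}
    - {"offset":[0.0006,0,0.038],"dr":[0,0,0]}
    - {"offset":[0.0006,0,0.043],"dr":[0,0,0]}
    - {"offset":[0.0006,0,0.047],"dr":[0,0,0]}
    - {"offset":[0.0006,0,0.048],"dr":[0,0,0]}
    - {"offset":[0.0006,0,0.048],"dr":[0,0,0]}

```text
time_s: 7.18
position: [0.4988, 0.0582, 0.0247]
tcp_rot: [[-0.043, 0.999, -0.001], [0.999, 0.043, 0.0], [0.0, -0.001, -1.0]]
force: [-0.4, 0.4, -0.4]
opening: 0.65
grasp_force: 0.0
```

```bash
python3 tip.py
```

```text
[0.4988 0.0582 0.0247] 0.6503319349229898 [-0.4  0.4 -0.4] 7.1833
164 [(325, 378)]; 166 [(327, 368), (371, 377)]; 168 [(328, 349), (352, 379)]; 170 [(325, 340), (343, 347), (355, 377)]; 172 [(325, 330), (333, 344), (357, 367), (370, 376), (379, 379)]; 174 [(325, 328), (340, 347), (351, 353), (356, 368), (371, 372), (379, 379)]; 176 [(335, 339), (345, 346), (355, 368), (379, 379)]; 178 [(334, 339), (351, 379)]; 180 [(334, 338), (351, 379)]; 182 [(335, 340), (352, 379)]; 184 [(335, 340), (357, 379)]; 186 [(335, 341), (356, 378)]; 188 [(337, 341), (355, 374)]; 190 [(334, 337), (355, 364)]; 192 [(334, 340), (356, 362)]; 194 [(334, 342)]; 196 [(334, 343), (360, 360)]; 198 [(334, 340), (356, 362)]; 200 [(354, 362)]; 202 [(354, 361)]; 204 [(354, 361)]; 206 [(354, 358)]; 208 []; 210 []; 
-1 [(np.int64(355), np.int64(218)), (np.int64(355), np.int64(215)), (np.int64(355), np.int64(211)), (np.int64(356), np.int64(208)), (np.int64(356), np.int64(204)), (np.int64(356), np.int64(201)), (np.int64(356), np.int64(197)), (np.int64(356), np.int64(194))]
1 [(np.int64(339), np.int64(211)), (np.int64(339), np.int64(208)), (np.int64(339), np.int64(204)), (np.int64(339), np.int64(201)), (np.int64(339), np.int64(197)), (np.int64(339), np.int64(194)), (np.int64(339), np.int64(191)), (np.int64(340), np.int64(187))]
S red [341 192  13   9  79] [347.32911392 195.59493671]
```

Tips are now at z≈0.060, straddling the barrel. Closing.

Emit:
servo_tool:
  targets:
    - {"offset":[0,0,0.001],"dr":[0,0,0]}
    - {"offset":[0,0,0.001],"dr":[0,0,0]}
    - {"offset":[0,0,0.001],"dr":[0,0,0]}
    - {"offset":[0,0,0.001],"dr":[0,0,0]}
    - {"offset":[0,0,0.001],"dr":[0,0,0]}
    - {"offset":[0,0,0.001],"dr":[0,0,0]}
    - {"offset":[0,0,0.001],"dr":[0,0,0]}
    - {"offset":[0,0,0.001],"dr":[0,0,0]}
  gripper: 1

```text
time_s: 7.9
position: [0.4985, 0.0582, 0.0242]
tcp_rot: [[-0.043, 0.999, -0.001], [0.999, 0.043, 0.0], [0.0, -0.001, -1.0]]
force: [-1.7, -0.6, 1.3]
opening: 0.295
grasp_force: 30.0
```

Gripped (30 N, opening matches 26 mm). Lifting to about 0.16 rad, with the tool turning along with the bar.

Emit:
servo_tool:
  targets:
    - {"offset":[0.0007,0,-0.0013],"dr":[0,0.77,0]}
    - {"offset":[0.0014,0,-0.0026],"dr":[0,1.53,0]}
    - {"offset":[0.0021,0,-0.0038],"dr":[0,2.3,0]}
    - {"offset":[0.0028,0,-0.0051],"dr":[0,3.07,0]}
    - {"offset":[0.0035,0,-0.0064],"dr":[0,3.83,0]}
    - {"offset":[0.0043,0,-0.0077],"dr":[0,4.6,0]}
    - {"offset":[0.005,0,-0.009],"dr":[0,5.4,0]}
    - {"offset":[0.0057,0,-0.0102],"dr":[0,6.1,0]}
    - {"offset":[0.0064,0,-0.0115],"dr":[0,6.9,0]}
    - {"offset":[0.0071,0,-0.0128],"dr":[0,7.7,0]}
    - {"offset":[0.0078,0,-0.0141],"dr":[0,8.4,0]}
    - {"offset":[0.0085,0,-0.0154],"dr":[0,9.2,0]}
    - {"offset":[0.0085,0,-0.0154],"dr":[0,9.2,0]}
    - {"offset":[0.0085,0,-0.0154],"dr":[0,9.2,0]}

```text
time_s: 9.07
position: [0.4982, 0.0667, 0.0395]
tcp_rot: [[-0.042, 0.999, -0.008], [0.986, 0.043, 0.16], [0.16, -0.001, -0.987]]
force: [-3.3, -1.1, -0.6]
opening: 0.294
grasp_force: 30.0
```

```bash
cat > st.py <<'E'
from rig import bot,viewer
from h import *
w=viewer.capture('wrist');s=bot.read_state();g=s['position']-s['tcp_rot'][:,2]*.053
print('t',s['time_s'],'grasp',g.round(4),'x along',round(float(g@[-.043,.999,0]),4),'F along',round(float(s['force']@[-.043,.999,0]),2),s['force'].round(2),s['moment'].round(2),s['opening'],s['grasp_force'])
for n,c in(('scene',viewer.capture('scene')),('top',viewer.capture('top'))):
    for st,ce,m in blobs(c['color'],red,(300,170,370,215),20): print(n,st,ce.round(1),ray(c,*ce,g[2]).round(4))
for st,ce,m in blobs(w['color'],blue,(180,100,420,330),300): print('blue',st)
cv2.imwrite('pics/cur.png',np.vstack([w['color'][0:320,:,::-1]]))
E
python3 st.py
```

```text
t 9.1167 grasp [0.4986 0.0583 0.0917] x along 0.0368 F along -0.47 [-2.85 -0.6  -1.1 ] [-0.33  0.42  0.04] 0.2935212749540887 29.999783549574204
scene [342 186  10  10  69] [346.3 190.5] [0.505  0.0572 0.0917]
blue [ 218  230   94   30 2051]
blue [334 230  33  30 796]
```

Grip lifted cleanly and the bar has risen. Pushing home 40 mm at 24 mm/s; the expected backstop contact is at about 51 mm.

Emit:
servo_tool:
  targets:
    - {"offset":[0.002,0,0.0003],"dr":[0,0,0]}
    - {"offset":[0.0039,0,0.0006],"dr":[0,0,0]}
    - {"offset":[0.0059,0,0.001],"dr":[0,0,0]}
    - {"offset":[0.0079,0,0.0013],"dr":[0,0,0]}
    - {"offset":[0.0099,0,0.0016],"dr":[0,0,0]}
    - {"offset":[0.0118,0,0.0019],"dr":[0,0,0]}
    - {"offset":[0.0138,0,0.0022],"dr":[0,0,0]}
    - {"offset":[0.0158,0,0.0026],"dr":[0,0,0]}
    - {"offset":[0.0178,0,0.0029],"dr":[0,0,0]}
    - {"offset":[0.0197,0,0.0032],"dr":[0,0,0]}
    - {"offset":[0.0217,0,0.0035],"dr":[0,0,0]}
    - {"offset":[0.0237,0,0.0038],"dr":[0,0,0]}
    - {"offset":[0.0257,0,0.0042],"dr":[0,0,0]}
    - {"offset":[0.0276,0,0.0045],"dr":[0,0,0]}
    - {"offset":[0.0296,0,0.0048],"dr":[0,0,0]}
    - {"offset":[0.0316,0,0.0051],"dr":[0,0,0]}
    - {"offset":[0.0336,0,0.0054],"dr":[0,0,0]}
    - {"offset":[0.0355,0,0.0058],"dr":[0,0,0]}
    - {"offset":[0.0375,0,0.0061],"dr":[0,0,0]}
    - {"offset":[0.0395,0,0.0064],"dr":[0,0,0]}

```text
time_s: 10.88
position: [0.4966, 0.1069, 0.0394]
tcp_rot: [[-0.042, 0.999, -0.007], [0.986, 0.043, 0.16], [0.16, -0.001, -0.987]]
force: [-3.5, -4.1, -2.2]
opening: 0.29
grasp_force: 30.0
```

```bash
python3 st.py
python3 - <<'E'
from rig import viewer
from h import *
c=viewer.capture('wrist');cv2.imwrite('pics/w6.png',c['color'][:,:,::-1])
br=lambda h,s,v:(h>12)&(h<28)&(s>110)&(v>70)
for st,ce,m in blobs(c['color'],br,(290,0,350,250),20): print('brass',st,ce, ray(c,320,st[1]+st[3]-.5,.036))
E
```

```text
t 10.9333 grasp [0.497  0.0988 0.0918] x along 0.0774 F along -0.96 [-3.38 -1.11 -1.15] [-0.37  0.49  0.08] 0.29346747633976644 29.99981585133355
scene [331 191  10  10  67] [335.3 195.4] [0.5032 0.0987 0.0918]
blue [ 218  230   94   30 1953]
blue [334 230  33  30 792]
brass [ 304  118   37   74 1710] [322.21520468 151.72631579] [0.49440999 0.13368971 0.036     ]
```

View pics/w6.png

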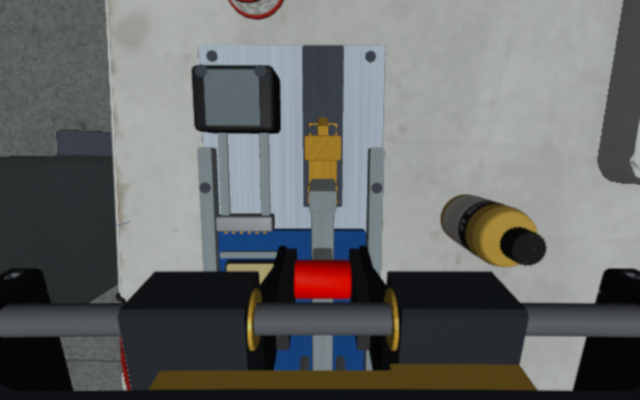

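The wrist view shows the tooth tip at (322,182), over the lip, and the backstop front near row 160, about 10–14 mm ahead. The contacts are almost met. Now advancing slowly.

Emit:
servo_tool:
  targets:
    - {"offset":[0.0005,0,0.0001],"dr":[0,0,0]}
    - {"offset":[0.001,0,0.0002],"dr":[0,0,0]}
    - {"offset":[0.0015,0,0.0002],"dr":[0,0,0]}
    - {"offset":[0.002,0,0.0003],"dr":[0,0,0]}
    - {"offset":[0.0025,0,0.0004],"dr":[0,0,0]}
    - {"offset":[0.003,0,0.0005],"dr":[0,0,0]}
    - {"offset":[0.0035,0,0.0006],"dr":[0,0,0]}
    - {"offset":[0.004,0,0.0006],"dr":[0,0,0]}
    - {"offset":[0.0045,0,0.0007],"dr":[0,0,0]}
    - {"offset":[0.005,0,0.0008],"dr":[0,0,0]}
    - {"offset":[0.0055,0,0.0009],"dr":[0,0,0]}
    - {"offset":[0.006,0,0.001],"dr":[0,0,0]}
    - {"offset":[0.0065,0,0.0011],"dr":[0,0,0]}
    - {"offset":[0.007,0,0.0011],"dr":[0,0,0]}
    - {"offset":[0.0075,0,0.0012],"dr":[0,0,0]}
    - {"offset":[0.008,0,0.0013],"dr":[0,0,0]}

```text
time_s: 12.42
position: [0.4963, 0.1138, 0.0392]
tcp_rot: [[-0.043, 0.999, -0.007], [0.986, 0.044, 0.158], [0.159, -0.0, -0.987]]
force: [-5.1, -5.2, -1.7]
opening: 0.296
grasp_force: 30.0
```

Emit:
servo_tool:
  targets:
    - {"offset":[0.0003,0,0],"dr":[0,0,0]}
    - {"offset":[0.0006,0,0.0001],"dr":[0,0,0]}
    - {"offset":[0.0009,0,0.0001],"dr":[0,0,0]}
    - {"offset":[0.0012,0,0.0002],"dr":[0,0,0]}

```text
time_s: 12.75
position: [0.4963, 0.1151, 0.0391]
tcp_rot: [[-0.043, 0.999, -0.007], [0.986, 0.044, 0.158], [0.159, -0.0, -0.987]]
force: [-4.8, -5.2, -3.0]
opening: 0.294
grasp_force: 30.0
```

Emit:
servo_tool:
  targets:
    - {"offset":[0.0003,0,0],"dr":[0,0,0]}
    - {"offset":[0.0006,0,0.0001],"dr":[0,0,0]}
    - {"offset":[0.0009,0,0.0001],"dr":[0,0,0]}
    - {"offset":[0.0012,0,0.0002],"dr":[0,0,0]}

```text
time_s: 13.08
position: [0.4963, 0.1162, 0.0391]
tcp_rot: [[-0.043, 0.999, -0.007], [0.986, 0.044, 0.158], [0.158, -0.0, -0.987]]
force: [-4.6, -5.2, -2.0]
opening: 0.294
grasp_force: 30.0
```

Emit:
servo_tool:
  targets:
    - {"offset":[0.0003,0,0],"dr":[0,0,0]}
    - {"offset":[0.0006,0,0.0001],"dr":[0,0,0]}
    - {"offset":[0.0009,0,0.0001],"dr":[0,0,0]}
    - {"offset":[0.0012,0,0.0002],"dr":[0,0,0]}

```text
time_s: 13.42
position: [0.4962, 0.1174, 0.0391]
tcp_rot: [[-0.043, 0.999, -0.007], [0.986, 0.044, 0.158], [0.158, -0.0, -0.987]]
force: [-4.3, -5.0, -1.8]
opening: 0.295
grasp_force: 30.0
```

Emit:
servo_tool:
  targets:
    - {"offset":[0.0003,0,0],"dr":[0,0,0]}
    - {"offset":[0.0006,0,0.0001],"dr":[0,0,0]}
    - {"offset":[0.0009,0,0.0001],"dr":[0,0,0]}

```text
time_s: 13.67
position: [0.4962, 0.1183, 0.0392]
tcp_rot: [[-0.043, 0.999, -0.007], [0.986, 0.044, 0.158], [0.158, -0.0, -0.987]]
force: [-4.0, -4.7, -1.8]
opening: 0.3
grasp_force: 30.0
```

Emit:
servo_tool:
  targets:
    - {"offset":[0.0003,0,0],"dr":[0,0,0]}
    - {"offset":[0.0006,0,0.0001],"dr":[0,0,0]}
    - {"offset":[0.0009,0,0.0001],"dr":[0,0,0]}
    - {"offset":[0.0012,0,0.0002],"dr":[0,0,0]}

```text
time_s: 14.0
position: [0.4962, 0.1188, 0.0391]
tcp_rot: [[-0.044, 0.999, -0.007], [0.987, 0.044, 0.157], [0.157, -0.0, -0.988]]
force: [-4.9, -8.6, -1.0]
opening: 0.298
grasp_force: 30.0
```

Emit:
servo_tool:
  targets:
    - {"offset":[0.0003,0,0],"dr":[0,0,0]}
    - {"offset":[0.0006,0,0.0001],"dr":[0,0,0]}
    - {"offset":[0.0009,0,0.0001],"dr":[0,0,0]}

```text
time_s: 14.25
position: [0.4962, 0.1189, 0.0391]
tcp_rot: [[-0.044, 0.999, -0.007], [0.987, 0.045, 0.156], [0.156, -0.0, -0.988]]
force: [-5.4, -11.8, -2.0]
opening: 0.298
grasp_force: 30.0
```

Contact with the backstop: motion stalled at y=0.1189 and the force rose by about 7 N, which matches vision. Easing the command back about 1.8 mm.

Emit:
servo_tool:
  targets:
    - {"offset":[-0.001,0,-0.0002],"dr":[0,0,0]}
    - {"offset":[-0.0018,0,-0.0003],"dr":[0,0,0]}
    - {"offset":[-0.0018,0,-0.0003],"dr":[0,0,0]}
    - {"offset":[-0.0018,0,-0.0003],"dr":[0,0,0]}
    - {"offset":[-0.0018,0,-0.0003],"dr":[0,0,0]}

```text
time_s: 14.67
position: [0.4962, 0.1186, 0.0392]
tcp_rot: [[-0.043, 0.999, -0.007], [0.986, 0.043, 0.158], [0.158, -0.0, -0.987]]
force: [-3.9, -5.0, -2.6]
opening: 0.294
grasp_force: 30.0
```

```bash
python3 st.py
```

```text
t 14.7167 grasp [0.4966 0.1102 0.0916] x along 0.0887 F along -5.08 [-4.17 -5.27 -1.91] [-1.05  0.62  0.13] 0.29517000012812455 29.999700799235143
scene [328 192  10  10  62] [332. 197.] [0.5025 0.1107 0.0916]
blue [ 218  230   93   30 1854]
blue [334 230  33  30 791]
```

Free again, holding only the spring (5 N). Lowering in stages while watching the force.

Emit:
servo_tool:
  targets:
    - {"offset":[-0.0004,0,0.0011],"dr":[0,-0.69,0]}
    - {"offset":[-0.0007,0,0.0022],"dr":[0,-1.38,0]}
    - {"offset":[-0.001,0,0.0032],"dr":[0,-2.06,0]}
    - {"offset":[-0.0014,0,0.0043],"dr":[0,-2.75,0]}
    - {"offset":[-0.0018,0,0.0054],"dr":[0,-3.44,0]}
    - {"offset":[-0.0022,0,0.0065],"dr":[0,-4.13,0]}
    - {"offset":[-0.0025,0,0.0075],"dr":[0,-4.81,0]}
    - {"offset":[-0.0029,0,0.0086],"dr":[0,-5.5,0]}
    - {"offset":[-0.0029,0,0.0086],"dr":[0,-5.5,0]}

```text
time_s: 15.57
position: [0.4961, 0.1176, 0.0302]
tcp_rot: [[-0.044, 0.999, -0.003], [0.997, 0.044, 0.063], [0.063, -0.001, -0.998]]
force: [-3.6, -5.1, -2.4]
opening: 0.296
grasp_force: 30.0
```

```bash
python3 st.py
```

```text
t 15.6167 grasp [0.4963 0.1142 0.0831] x along 0.0928 F along -4.78 [-3.36 -4.93 -1.75] [-0.75  0.52  0.04] 0.2951772840265034 29.99968109303154
scene [326 196  11  10  66] [330.6 200.5] [0.5031 0.1149 0.0831]
blue [ 214  229   98   31 1988]
blue [334 229  34  31 852]
```

The tooth is already below the lip top with no resistance. Finishing the lowering.

Emit:
servo_tool:
  targets:
    - {"offset":[-0.0003,0,0.001],"dr":[0,-0.6,0]}
    - {"offset":[-0.0005,0,0.002],"dr":[0,-1.2,0]}
    - {"offset":[-0.0008,0,0.0031],"dr":[0,-1.8,0]}
    - {"offset":[-0.001,0,0.0041],"dr":[0,-2.4,0]}
    - {"offset":[-0.0013,0,0.0052],"dr":[0,-3,0]}
    - {"offset":[-0.0016,0,0.0062],"dr":[0,-3.65,0]}
    - {"offset":[-0.0016,0,0.0062],"dr":[0,-3.65,0]}
    - {"offset":[-0.0016,0,0.0062],"dr":[0,-3.65,0]}

```text
time_s: 16.38
position: [0.4962, 0.1165, 0.0242]
tcp_rot: [[-0.043, 0.999, -0.001], [0.999, 0.043, 0.0], [0.0, -0.001, -1.0]]
force: [-2.7, -4.1, -2.1]
opening: 0.296
grasp_force: 30.0
```

```bash
python3 st.py
```

```text
t 16.4333 grasp [0.4962 0.1165 0.0772] x along 0.095 F along -2.87 [-3.75 -3.04 -0.1 ] [-0.66  0.51  0.02] 0.29725596697599793 29.999836451606825
scene [326 199  10   9  60] [330.2 203. ] [0.5023 0.117  0.0772]
blue [ 211  229  101   31 2060]
blue [334 230  36  30 853]
```

Level at the original grip height, so the tooth is fully down. Easing back so the lip takes the load, then releasing.

Emit:
servo_tool:
  targets:
    - {"offset":[-0.0003,0,0],"dr":[0,0,0]}
    - {"offset":[-0.0006,0,0],"dr":[0,0,0]}
    - {"offset":[-0.0009,0,0],"dr":[0,0,0]}
    - {"offset":[-0.0012,0,0],"dr":[0,0,0]}
    - {"offset":[-0.0015,0,0],"dr":[0,0,0]}
    - {"offset":[-0.0015,0,0],"dr":[0,0,0]}

```text
time_s: 17.03
position: [0.4962, 0.1153, 0.0242]
tcp_rot: [[-0.043, 0.999, -0.001], [0.999, 0.043, 0.001], [0.001, -0.001, -1.0]]
force: [-4.4, -3.7, -1.7]
opening: 0.297
grasp_force: 30.0
```

Emit:
servo_tool:
  targets:
    - {"offset":[0,0,0],"dr":[0,0,0]}
    - {"offset":[0,0,0],"dr":[0,0,0]}
    - {"offset":[0,0,0],"dr":[0,0,0]}
    - {"offset":[0,0,0],"dr":[0,0,0]}
    - {"offset":[0,0,0],"dr":[0,0,0]}
    - {"offset":[0,0,0],"dr":[0,0,0]}
    - {"offset":[0,0,0],"dr":[0,0,0]}
    - {"offset":[0,0,0],"dr":[0,0,0]}
  gripper: -0.2

```text
time_s: 17.7
position: [0.4968, 0.1155, 0.0244]
tcp_rot: [[-0.043, 0.999, 0.001], [0.999, 0.043, 0.001], [0.001, 0.001, -1.0]]
force: [0.7, -0.1, 0.4]
opening: 0.596
grasp_force: 0.0
```

```bash
python3 st.py
```

```text
t 17.75 grasp [0.4966 0.1154 0.0773] x along 0.0939 F along 0.14 [-0.45  0.12  0.01] [ 0.   -0.08  0.01] 0.5983250155300475 0.0
scene [326 200  13   8  61] [332.9 203.8] [0.4946 0.1151 0.0773]
blue [ 210  232  101   71 2807]
blue [ 333  232   36   71 1724]
```

Released. The grip stays near y≈0.115, which is about 58 mm of travel. Retreating straight up, then verifying.

Emit:
servo_tool:
  targets:
    - {"offset":[0,0,-0.006],"dr":[0,0,0]}
    - {"offset":[0,0,-0.018],"dr":[0,0,0]}
    - {"offset":[0,0,-0.035],"dr":[0,0,0]}
    - {"offset":[0,0,-0.06],"dr":[0,0,0]}
    - {"offset":[0,0,-0.09],"dr":[0,0,0]}
    - {"offset":[0,0,-0.12],"dr":[0,0,0]}
    - {"offset":[0,0,-0.15],"dr":[0,0,0]}
    - {"offset":[0,0,-0.17],"dr":[0,0,0]}
    - {"offset":[0,0,-0.17],"dr":[0,0,0]}
    - {"offset":[0,0,-0.17],"dr":[0,0,0]}
    - {"offset":[0,0,-0.17],"dr":[0,0,0]}
    - {"offset":[0,0,-0.17],"dr":[0,0,0]}

```text
time_s: 18.85
position: [0.4952, 0.1152, 0.193]
tcp_rot: [[-0.043, 0.999, -0.003], [0.999, 0.043, 0.001], [0.001, -0.003, -1.0]]
force: [1.4, 0.6, 0.3]
opening: 0.599
grasp_force: 0.0
```

Run:
```python
from rig import bot,viewer
from h import *
from scipy.optimize import least_squares
cs={n:viewer.capture(n) for n in('wrist','scene')}
s=bot.read_state();print(s['time_s'],s['position'],s['force'])
b={'wrist':(290,100,360,300),'scene':(315,180,350,220)}
obs=[]
for n,c in cs.items():
    L=max(blobs(c['color'],red,b[n],30),key=lambda q:q[0][4]);obs.append((c,L[1]));print(n,L[0],L[1],ray(c,*L[1],.0795))
r=least_squares(lambda X:np.concatenate([np.subtract(proj(k,X),p) for k,p in obs]),[.5,.115,.076]);print(r.x,r.fun)
```

```text
18.95 [0.49542468 0.11519152 0.19291275] [-0.53642303 -0.96001799  0.27390092]
wrist [310 178  29  19 513] [323.96296296 187.3411306 ] [0.49643522 0.11451434 0.0795    ]
scene [329 200   9   8  49] [332.97959184 203.79591837] [0.49146018 0.1180667  0.0795    ]
[0.49644114 0.11352183 0.07599083] [-0.0362407   0.04178399 -0.14523856  0.02930774]
```

```bash
python3 -c "
from rig import ticket
print(ticket.hand_in())"
```

```text
the job is handed in; nothing more can be done
None
```

The job is handed in, result not shown: the tooth looks fully down in the notch (grip back at its level height), and with the gripper clear the carriage stayed at an estimated 57–59 mm of travel, just above the 56 mm limit.

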